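# Unlatch the sample changer's cover by feel

## Task

The covered turntable of the sample changer has stopped at some angle with its cover latched; the release catch lies sunk in a shallow notch in the black rim round the cover, somewhere on the front half, black in black, so it is best found by running a fingertip along the rim. Press the catch down inside the notch until the cover springs ajar, then take the hand away. Do this with fingertips only and a light hand: grip nothing, do not force the machine, and leave the things round it standing where they are.

Things in the scene. Friction and masses are not known exactly. Their poses are not given: they have to be found in the camera images.
- changer: benchtop sample changer, fixed. Origin on the table under its turntable's axis; x points to its back, z up: its front (dark key panel, not used here) faces -x. Pale grey casing x -180 to 140, y -140 to 140 mm, 58 mm high. The round turntable on it has stopped at some angle and a strong motor brake holds it: it does not turn when touched
- rim_centre (a point): point on the turntable's axis, level with the flat upper face of its black rim, 104 mm above the table; axes as the changer's. The rim reaches from 78 to 119 mm from the axis, round a pale grey cover of 78 mm radius whose low dome rises to 12 mm above the rim's face. One notch interrupts the rim; elsewhere it is flat
- rim_front (a point): point on the rim's face at the front, 97 mm from the axis, halfway across; not the notch. The notch's middle lies anywhere within 66 degrees either side of here round the axis; no listed pose tells where. It is a square-walled pocket 46 mm long along the rim, 36 mm across (79 to 115 mm from the axis). Its floor, 4 mm below the rim's face, is the release catch's black paddle
- release (a joint): angle of the release catch in the notch, rad: 0 at rest, 0.22 pressed to its stop. Hinged on the cover's side, 68 mm from the axis, so its outer end goes down. Lets the cover go at about 0.15, with a fingertip mid-notch 2 to 4 mm below where it met the paddle (about 4 N; 5 to 6 N at the stop, 3 to 5 mm down); springs back when let go
- cover (a joint): opening angle of the cover, rad: 0 shut and latched. Hinged on the far side from the notch; once let go its own spring lifts its edge by the notch softly, in about a second, to 0.20 (edge 30 mm up) and keeps it there
- mortar_1: grey stone mortar with pestle, 118 x 140 x 163 mm, bystander; origin at the middle of its underside
- vial_bundle: bundle of ten small vials in a yellow band, 103 x 71 x 46 mm, bystander; origin at the middle of its underside
- dropper: small amber dropper bottle with black teat, 30 mm across, 92 mm high, bystander; origin at the middle of its underside
- amber_one: amber bottle with white cap, 66 mm across, 155 mm high, bystander; origin at the middle of its underside
- amber_two: amber bottle with white cap, 66 mm across, 155 mm high, bystander; origin at the middle of its underside
- clear_jar: clear glass reagent bottle with stopper, 75 mm across, 154 mm high, bystander; origin at the middle of its underside
- brown_jar: brown glass reagent bottle with black stopper, 71 mm across, 163 mm high, bystander; origin at the middle of its underside
- tweezers: steel tweezers lying on the table, 14 x 134 x 9 mm, bystander; origin at the middle of their underside

How it is judged (in metres and radians):
On the way:
1. a fingertip presses the release catch in the notch while the cover is still shut (value of joint release above 0.08 rad and value of joint cover below 0.08 rad and contact force between the fingers and changer above 0.5 N).
At the end, for the whole second after the job is handed in: the cover stands ajar on its spring (cover joint over 0.16 rad) and the release catch has sprung back (under 0.04 rad) (value of joint cover above 0.16 rad and value of joint release below 0.04 rad); the robot touches nothing.
It fails at once if the machine is forced: the hand presses on it with more than 40 N (contact force between any of the fingers, the arm and changer above 40 N).
It fails at once if a thing round the machine is moved by more than 20 mm (distance of any of mortar_1, vial_bundle, dropper, amber_one, amber_two, clear_jar, brown_jar, tweezers from where it was at the start of the episode above 0.02 m).
It fails at once if a bottle or jar round the machine is tipped (angle between any of dropper, amber_one, amber_two, clear_jar, brown_jar's own z axis and vertical above 0.35 rad).
It also fails if it takes over 72 s, if anything falls off the work surface, if the arm or the gripper's body presses on something with over 40 N, if the wrist force passes 120 N, or if a joint passes its speed limit or range.

## Robot

A 6-joint arm with a two-finger parallel gripper is mounted at the origin on a cart in front of the work surface, level with it; the furniture and walls round the work are solid. World frame = base frame: x ahead of the robot, y to its left, z up, the work surface at z = 0. Lengths are in mm, angles in rad, forces in N, time in s.
With the tool pointing down it reaches from about 350 to 775 mm from the base axis. Payload 5.5 kg.
Tool frame: the origin (TCP) lies between the finger pads; the fingertips stand 25 mm ahead of it and the grasp point (between the pads) lies 6 mm ahead of it (tips_ahead is the distance from the TCP to the fingertips, in mm); z points along the fingers, y is the line along which they close (so a half turn about z gives the same grasp; the last joint's range is limited). The gripper opens to 85 mm and grips with 20 to 120 N. Pads are 22 mm wide; open, the fingers measure 114 mm over their backs; the gripper's body (76 mm by 85 mm) begins 54 mm behind the grasp point. The pads swing forward as they close: fully open they stand 13 mm farther back than shut.
Start: joints at [-1.269, 0.313, 0.046, 1.304, 0, 1.431], TCP at [245.852, -519.833, 256.323] pointing down, gripper open.
Joint ranges: [-2.76, 2.76], [-0.86, 1.69], [-1.03, 1.26], [-2.2, 2.34], [-1.47, 1.5], [-3.14, 3.14]. Speed limits (rad/s): [2.57, 2.57, 3.14, 3.14, 3.14, 3.14].

## Interface

Orientations are given as a unit quaternion [w, x, y, z].
In Python, from bench import read_state, grab_frame, hand_in, tips_ahead gives the robot as it stands.
- The arm moves only by the shell command python3 -m crank 'ROWS' [FORCE]. ROWS is JSON, a list that holds one entry, the list of rows, each a list of 5 numbers: the gripper's target within -1 to 1 (fully open at 1, half-way at 0, shut at -1), then the shift along the tool's x, y, z in m, then the turn about the tool's z in rad. A call has 1 to 8 rows; each row is the pose to reach, as a shift and turn from the pose commanded when the call began, along the tool's axes at that moment; what a row does not reach only later rows make up. A row lasts 1/12 s, in which the tool goes at most 41.7 mm and 7.16 degrees, less where a joint would pass 70% of its speed; a pose out of reach is approached as far as the arm can. A call with a gripper value outside its range is refused whole. The fingers move at their own pace and stop on an object; FORCE is the grip in N (left out, the last holds). Time passes only in rows, so rows that repeat a pose let the fingers close. It gives the time, the measured TCP pose, the force, the opening and the grip force at its end, in the units of the state.
- read_state(): the state, without advancing time (a new reading comes with each control period).
- grab_frame(name): name is "side" or "top"; returns a dict with "image" (480x640x3 uint8, blue, green, red), "z_map" (480x640 float32, mm along the optical axis (not along the pixel's ray), 0 where there is no reading), "fx", "fy", "cx", "cy" (pixels), "R" (3x3) and "t" (3): a world point X has camera coordinates R X + t. Camera axes: x right, y down, z forward; pixel columns grow to the right and rows downward; lengths in mm; the calibration is good to about 2 mm. A picture is of the moment at which its call begins.
- hand_in(): hands the job in; it is judged then, once.
The state is a dict: "time_s": time; "joints": joint angles; "joint_velocities": joint speeds; "joint_torque": joint torques, N m; "position": TCP position; "tool_rot": TCP orientation; "contact_force": force on the tool from outside, world axes, zero at the start; "torque": the same for the moment, N m; "grip_width": opening from 0.0 (shut) to 1.0 (fully open); "grip_force": force on a finger pad.
Only numpy, scipy, OpenCV 4.12 (cv2) and the standard library are available. Lean on these libraries where they do the work, as an engineer would, in place of code of your own. Each camera call takes 0.05 s, during which the arm holds its last target. There are 200 camera calls.

## Working session

There is one attempt and no reset: what is moved stays moved. The work goes in short steps, Python scripts to look and compute and a shell command to move; the robot and the scene stay as the last step left them, time stands still between calls to the robot, and variables do not carry over. Pictures are saved under pics/ and viewed, at most 10 in all, crops included, and the job is handed in when it is done.

```bash
mkdir -p pics; ls; python3 - <<'E'
from bench import *
import cv2,numpy as np
s=read_state(); print(s); print(tips_ahead)
for n in("top","side"):
    f=grab_frame(n); cv2.imwrite(f"pics/{n}0.png",f["image"]); np.savez(f"{n}0.npz",**f); print(n,f["fx"],f["cx"],f["cy"],np.round(f["R"],3).tolist(),f["t"])
E
```

```text
pics
{'time_s': 0.0, 'joints': array([-1.26857530e+00,  3.14004769e-01,  4.49860421e-02,  1.30358982e+00,
       -2.47235638e-05,  1.43118472e+00]), 'joint_velocities': array([-0.00080859,  0.00095939,  0.00168428,  0.00107142, -0.00053995,
        0.00107228]), 'joint_torque': array([-5.12521237e-04, -4.80632579e+01,  2.98530847e+01,  1.93066034e-02,
       -2.83679237e-04, -2.79602475e-06]), 'position': array([ 245.70920438, -519.34969334,  255.40922573]), 'tool_rot': array([-9.02112216e-04,  9.75696669e-01,  2.19123685e-01, -8.59107646e-05]), 'contact_force': array([-0.09283815, -0.66165638, -0.13066078]), 'torque': array([ 0.03459042, -0.01163041,  0.00220683]), 'grip_force': 0.0, 'grip_width': 1.0016541366818543}
25.0
top 475.7595084156254 314.0424906975969 246.32497151811427 [[-0.081, -0.997, 0.005], [-0.977, 0.078, -0.2], [0.199, -0.021, -0.98]] [  29.58686372  555.83757756 1228.19767552]
side 450.03298465501393 322.14225870671055 239.9080621422073 [[-0.857, -0.515, 0.025], [-0.292, 0.444, -0.847], [0.426, -0.733, -0.531]] [473.39954098 253.95802654 885.35648172]
```

View pics/top0.png

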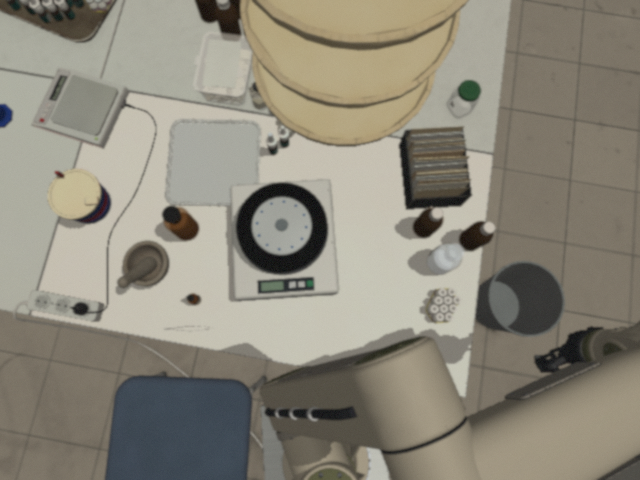

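View pics/side0.png

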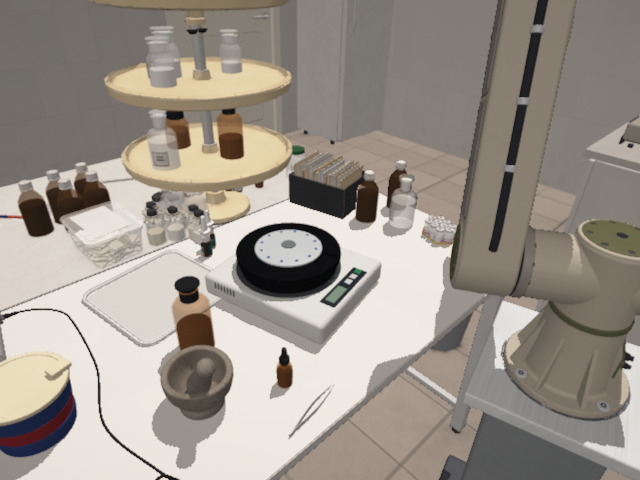

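The top view shows the black rim ring round (282,228), with the panel on the robot's side at (287,286). The mortar (147,263), dropper (193,298) and brown jar (181,222) stand to the left, and the bottles and vials are at the right (430–480, 220–305). Next I measure the rim centre and casing yaw, and check the rim in the depth map.

```bash
cat > h.py <<'E'
import numpy as np,cv2
def cast(f,uv,z):
    uv=np.atleast_2d(uv).astype(float); R=f["R"];t=f["t"]
    d=np.c_[(uv[:,0]-f["cx"])/f["fx"],(uv[:,1]-f["cy"])/f["fy"],np.ones(len(uv))]@R
    c=-R.T@t; return c+d*((z-c[2])/d[:,2])[:,None]
def cloud(f):
    v,u=np.indices(f["z_map"].shape); Z=f["z_map"]
    P=np.stack([(u-f["cx"])/f["fx"]*Z,(v-f["cy"])/f["fy"]*Z,Z],-1)
    return (P-f["t"])@f["R"]
E
python3 - <<'E'
from h import *
T=dict(np.load("top0.npz"));S=dict(np.load("side0.npz"))
for n,f,(u0,v0,u1,v1) in(("top",T,(228,175,340,290)),("side",S,(225,215,350,300))):
    P=cloud(f); m=np.zeros((480,640),np.uint8); g=f["image"].max(2)
    m[v0:v1,u0:u1]=((g<70)&(P[...,2]>85))[v0:v1,u0:u1]
    k=max(cv2.findContours(m,cv2.RETR_EXTERNAL,cv2.CHAIN_APPROX_NONE)[0],key=cv2.contourArea)
    if n=="top":
        X=cast(f,k[:,0],104)[:,:2].astype(np.float32)
        (c,r)=cv2.minEnclosingCircle(X); print(n,"outer",c,r,cv2.fitEllipse(X))
    # cover: bright inside
    w=np.zeros_like(m); w[v0:v1,u0:u1]=((g>90)&(P[...,2]>97))[v0:v1,u0:u1]
    w=cv2.morphologyEx(w,cv2.MORPH_OPEN,np.ones((3,3)))
    k=max(cv2.findContours(w,cv2.RETR_EXTERNAL,cv2.CHAIN_APPROX_NONE)[0],key=cv2.contourArea)
    print(n,"cover",cv2.fitEllipse(cast(f,k[:,0],104)[:,:2].astype(np.float32)))
P=cloud(T); m=(P[...,2]>48)&(P[...,2]<68); m[:170]=0;m[305:]=0;m[:,:222]=0;m[:,345:]=0
print("casing",cv2.minAreaRect(P[m][:,:2].astype(np.float32)),np.median(P[m][:,2]))
c=cast(T,[[231,183],[329,180],[338,294],[234,298]],58);print(c.round())
# things: tall points
m=(P[...,2]>15)&(P[...,2]<200)&(P[...,0]<900)&(P[...,0]>200)
n,l,st,ce=cv2.connectedComponentsWithStats(m.astype(np.uint8))
for i in range(1,n):
    if st[i,4]>60:
        q=P[l==i];print(st[i],np.percentile(q,[2,50,98],axis=0).round().tolist())
E
```

```text
top outer (605.2352905273438, 65.94941711425781) 120.91756439208984 ((606.0606079101562, 66.62938690185547), (234.03506469726562, 238.34475708007812), 114.94784545898438)
top cover ((610.1256103515625, 66.5332260131836), (155.55316162109375, 156.2176513671875), 165.8135986328125)
side cover ((610.6822509765625, 62.13191604614258), (155.855224609375, 158.09564208984375), 23.36029624938965)
casing ((588.0596313476562, 65.76862335205078), (280.2243347167969, 320.41082763671875), 89.30144500732422) 59.4230188777726
[[753. 199.  58.]
 [740. -72.  58.]
 [423. -68.  58.]
 [434. 206.  58.]]
[ 276   96  146   43 3497] [[804.0, -294.0, 188.0], [857.0, -127.0, 193.0], [897.0, 31.0, 198.0]]
[268 107  98  40 482] [[781.0, -152.0, 21.0], [847.0, 26.0, 177.0], [898.0, 62.0, 200.0]]
[ 400  126   73  112 5836] [[571.0, -442.0, 23.0], [719.0, -344.0, 114.0], [837.0, -286.0, 150.0]]
[266 132  12  23 183] [[846.0, 66.0, 17.0], [854.0, 78.0, 78.0], [868.0, 92.0, 121.0]]
[  48  169   63   55 2621] [[677.0, 543.0, 24.0], [733.0, 600.0, 102.0], [802.0, 670.0, 115.0]]
[  231   179   108   122 11901] [[431.0, -68.0, 53.0], [569.0, 64.0, 102.0], [737.0, 199.0, 118.0]]
[162 206  37  35 901] [[610.0, 302.0, 23.0], [633.0, 325.0, 122.0], [668.0, 360.0, 168.0]]
[ 428  221   68   54 1666] [[459.0, -468.0, 20.0], [516.0, -377.0, 106.0], [571.0, -326.0, 158.0]]
[ 118  241   52   47 1799] [[480.0, 375.0, 31.0], [540.0, 434.0, 80.0], [596.0, 482.0, 162.0]]
[427 288  35  35 816] [[332.0, -387.0, 18.0], [373.0, -348.0, 45.0], [414.0, -311.0, 52.0]]
[  18  290   89   32 1528] [[413.0, 571.0, 20.0], [453.0, 661.0, 39.0], [494.0, 760.0, 86.0]]
[187 293  14  12 130] [[429.0, 303.0, 19.0], [440.0, 312.0, 53.0], [456.0, 326.0, 93.0]]
```

```bash
python3 - <<'E'
from h import *
for n in("top","side"):
    f=dict(np.load(n+"0.npz"));P=cloud(f);d=P[...,:2]-[608.5,65.5]
    r=np.hypot(d[...,0],d[...,1]);a=np.degrees(np.arctan2(-d[...,1],-d[...,0])) # + toward -y
    g=f["image"].max(2)
    for lo in range(-96,96,8):
        m=(r>84)&(r<112)&(a>=lo)&(a<lo+8)&(P[...,2]>85)
        print(n,lo+4,m.sum(),P[m][:,2].mean().round(1),P[m][:,2].std().round(1),g[m].mean().round(1))
E
```

```text
top -92 56 105.4 1.9 23.0
top -84 54 105.8 2.6 22.6
top -76 55 105.8 2.3 23.8
top -68 55 105.7 2.0 23.3
top -60 56 106.2 2.2 23.9
top -52 57 104.9 2.6 23.3
top -44 55 105.7 2.1 24.6
top -36 57 105.4 2.1 23.6
top -28 56 105.5 2.5 23.1
top -20 57 105.1 2.6 24.1
top -12 56 104.7 5.0 23.4
top -4 54 101.2 4.4 23.3
top 4 57 101.1 2.7 23.7
top 12 57 101.3 2.5 23.4
top 20 50 102.5 5.7 23.1
top 28 57 104.7 3.5 25.1
top 36 60 105.4 2.3 25.2
top 44 53 105.5 2.3 24.7
top 52 59 105.1 2.3 24.0
top 60 54 105.6 2.0 23.9
top 68 55 105.3 2.2 24.7
top 76 55 106.1 2.4 22.9
top 84 55 105.6 2.5 23.6
top 92 57 105.7 2.1 24.0
side -92 51 104.1 1.1 16.9
side -84 46 104.0 1.1 17.2
side -76 46 103.6 1.1 17.3
side -68 50 104.1 0.9 17.5
side -60 49 103.9 1.0 17.4
side -52 49 104.0 1.0 17.5
side -44 49 103.9 1.1 17.3
side -36 51 103.8 0.9 17.3
side -28 51 104.1 1.1 17.3
side -20 43 104.0 1.3 17.7
side -12 42 103.7 0.8 16.6
side -4 31 100.5 1.4 17.0
side 4 40 100.0 1.2 16.8
side 12 44 99.9 0.9 17.1
side 20 56 101.6 2.3 14.0
side 28 41 104.0 1.0 17.1
side 36 38 104.1 1.1 17.5
side 44 38 104.2 1.0 17.1
side 52 35 104.0 1.1 17.4
side 60 34 103.9 1.0 17.4
side 68 33 104.0 1.0 17.5
side 76 34 104.2 0.8 17.9
side 84 30 103.8 1.0 17.7
side 92 29 104.1 1.3 17.0
```

The depth maps of both views agree. The rim sits 4 mm low from about -7° to +21° (positive towards -y), so the notch's middle is near 7.5°, about (512, 53). I'll go over it with the gripper shut and confirm by touch.

```bash
python3 -m crank '[[[-1,0.030,-0.025,0,0],[-1,0.061,-0.051,0,0],[-1,0.092,-0.077,0,0],[-1,0.123,-0.102,0,0],[-1,0.154,-0.128,0,0],[-1,0.185,-0.154,0,0],[-1,0.215,-0.179,0,0],[-1,0.243,-0.202,0,0]]]' 20; python3 -m crank '[[[-1,0.030,-0.025,0,0],[-1,0.061,-0.051,0,0],[-1,0.092,-0.077,0,0.06],[-1,0.123,-0.102,0,0.12],[-1,0.154,-0.128,0,0.18],[-1,0.185,-0.154,0,0.24],[-1,0.215,-0.179,0,0.31],[-1,0.243,-0.202,0,0.31]]]'
```

```text
time_s: 0.77
position: [379.3, -231.0, 256.1]
tool_rot: [-0.0, 0.976, 0.219, -0.0]
contact_force: [0.6, -1.0, -0.0]
grip_width: -0.0
grip_force: 0.0
time_s: 1.43
position: [512.7, 55.6, 256.0]
tool_rot: [-0.0, 0.998, 0.065, -0.0]
contact_force: [-0.0, -0.7, 0.0]
grip_width: -0.002
grip_force: 0.0
```

```bash
cat > rel.py <<'E'
import sys,numpy as np
from scipy.spatial.transform import Rotation as Ro
from bench import read_state
s=read_state();q=s["tool_rot"];M=Ro.from_quat([q[1],q[2],q[3],q[0]]).as_matrix()
p=s["position"];tip=p+25*M[:,2]
print("t",s["time_s"],"tip",tip.round(1),"x yaw",np.degrees(np.arctan2(M[1,0],M[0,0])).round(1),"F",s["contact_force"].round(2),"z",M[:,2].round(3),"w",s["grip_width"])
d=tip-[608.5,65.5,104];print("r",np.hypot(d[0],d[1]).round(1),"ang",np.degrees(np.arctan2(-d[1],-d[0])).round(1),"h",d[2].round(1))
if len(sys.argv)>3: print("shift",(M.T@(np.array(sys.argv[1:4],float)-tip)).round(1))
E
python3 rel.py 512.3 52.8 114
```

```text
t 1.4333 tip [512.7  55.6 231. ] x yaw 7.4 F [-0.01 -0.67  0.  ] z [-0.  0. -1.] w -0.00204679475247607
r 96.3 ang 5.9 h 127.0
shift [ -0.7   2.7 117. ]
```

```bash
python3 -m crank '[[[-1,-0.0005,0.0027,0.035,0],[-1,-0.0005,0.0027,0.07,0],[-1,-0.0005,0.0027,0.10,0],[-1,-0.0005,0.0027,0.114,0],[-1,-0.0005,0.0027,0.117,0],[-1,-0.0005,0.0027,0.118,0],[-1,-0.0005,0.0027,0.118,0],[-1,-0.0005,0.0027,0.118,0]]]'; python3 rel.py 512.3 52.8 104; python3 - <<'E'
from bench import *
import cv2
for n in("top","side"):
    f=grab_frame(n)["image"]
    cv2.imwrite(f"pics/{n}1.png",cv2.resize(f[140:320,200:420],None,fx=3,fy=3,interpolation=cv2.INTER_CUBIC))
E
```

```text
time_s: 2.1
position: [513.4, 50.2, 139.7]
tool_rot: [0.0, 0.998, 0.066, 0.001]
contact_force: [0.1, -0.2, 0.5]
grip_width: 0.001
grip_force: 0.0
t 2.1 tip [513.5  50.2 114.7] x yaw 7.5 F [ 0.07 -0.16  0.47] z [ 0.003 -0.    -1.   ] w 0.0009847169371368437
r 96.2 ang 9.1 h 10.7
shift [-0.9 -2.7 10.7]
```

View pics/side1.png

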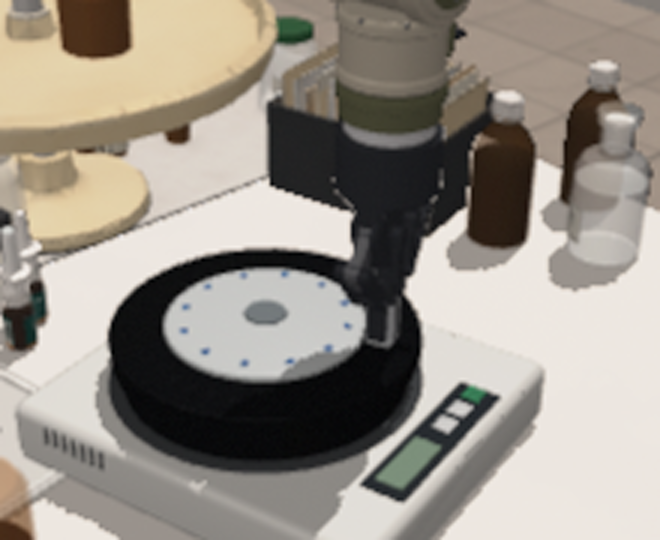

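The picture shows the shut fingertips just above the front of the rim (crop 380,340), clear of the cover. Now I descend gently to feel the surface.

```bash
python3 -m crank '[[[-1,0,-0.001,0.004,0],[-1,0,-0.001,0.007,0],[-1,0,-0.001,0.009,0],[-1,0,-0.001,0.010,0],[-1,0,-0.001,0.0105,0],[-1,0,-0.001,0.011,0],[-1,0,-0.001,0.011,0]]]'; python3 rel.py; python3 -m crank '[[[-1,0,0,0.0005,0],[-1,0,0,0.001,0],[-1,0,0,0.0015,0],[-1,0,0,0.002,0],[-1,0,0,0.002,0]]]'; python3 rel.py
```

```text
time_s: 2.78
position: [512.1, 51.4, 127.1]
tool_rot: [0.0, 0.998, 0.066, -0.0]
contact_force: [0.1, 0.1, -0.3]
grip_width: -0.005
grip_force: 0.0
t 2.7833 tip [512.1  51.4 102.1] x yaw 7.6 F [ 0.1   0.14 -0.33] z [-0. -0. -1.] w -0.004966927399731531
r 97.4 ang 8.3 h -1.9
time_s: 3.2
position: [512.1, 51.4, 125.2]
tool_rot: [0.0, 0.998, 0.066, -0.0]
contact_force: [-0.9, -0.2, -0.1]
grip_width: -0.003
grip_force: 0.0
t 3.2 tip [512.1  51.4 100.2] x yaw 7.5 F [-0.85 -0.24 -0.06] z [-0. -0. -1.] w -0.003346678906816573
r 97.4 ang 8.3 h -3.8
```

No force at 3.8 mm below the rim's face, so the tips are inside the notch. Now I press slowly.

```bash
python3 -m crank '[[[-1,0,0,0.0005,0],[-1,0,0,0.001,0],[-1,0,0,0.0015,0],[-1,0,0,0.002,0],[-1,0,0,0.002,0]]]'; python3 rel.py
```

```text
time_s: 3.62
position: [511.6, 51.4, 123.2]
tool_rot: [0.0, 0.998, 0.066, -0.001]
contact_force: [-2.7, 0.5, 4.1]
grip_width: -0.0
grip_force: 1.9
t 3.6167 tip [511.5  51.4  98.2] x yaw 7.5 F [-2.75  0.52  4.11] z [-0.001 -0.    -1.   ] w -5.987256243240148e-05
r 98.0 ang 8.3 h -5.8
```

```bash
python3 -m crank '[[[-1,0,0,0.0005,0],[-1,0,0,0.001,0],[-1,0,0,0.0015,0],[-1,0,0,0.0015,0]]]'; python3 rel.py
```

```text
time_s: 3.95
position: [511.6, 51.4, 121.6]
tool_rot: [0.0, 0.998, 0.066, -0.001]
contact_force: [-4.5, -1.1, 6.0]
grip_width: -0.0
grip_force: 3.0
t 3.95 tip [511.5  51.4  96.6] x yaw 7.5 F [-4.54 -1.08  5.99] z [-0.001 -0.    -1.   ] w -5.70188975889907e-05
r 98.0 ang 8.3 h -7.4
```

```bash
python3 -m crank '[[[-1,0,0,0.0005,0],[-1,0,0,0.0005,0],[-1,0,0,0.0005,0],[-1,0,0,0.0005,0],[-1,0,0,0.0005,0],[-1,0,0,0.0005,0]]]'; python3 rel.py;  python3 - <<'E'
from bench import *
import cv2
f=grab_frame("side")["image"]
cv2.imwrite("pics/side2.png",cv2.resize(f[140:320,200:420],None,fx=3,fy=3,interpolation=cv2.INTER_CUBIC))
E
```

```text
time_s: 4.45
position: [511.4, 51.4, 121.1]
tool_rot: [0.0, 0.998, 0.066, -0.001]
contact_force: [-5.8, -1.3, 4.0]
grip_width: 0.003
grip_force: 3.3
t 4.45 tip [511.3  51.4  96.1] x yaw 7.5 F [-5.82 -1.32  3.96] z [-0.002 -0.    -1.   ] w 0.0032213055806678413
r 98.2 ang 8.3 h -7.9
```

View pics/side2.png

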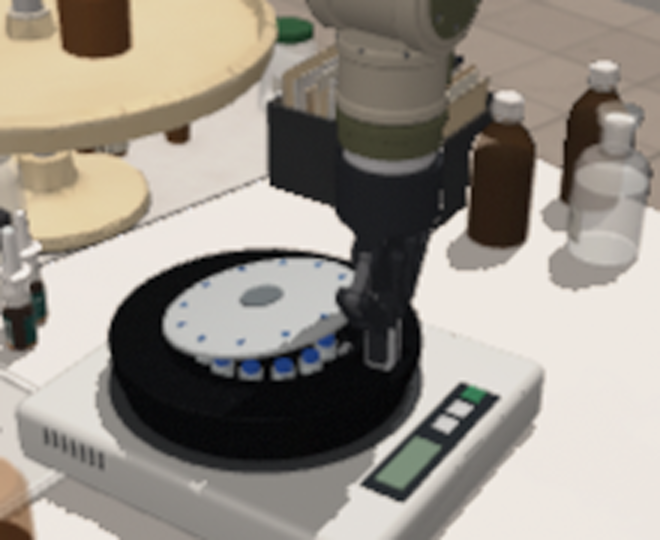

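The cover is ajar: the vials show under its edge at (220–340, 350–370), and the edge leans lightly on the fingers. I lift the hand up and slightly outward.

```bash
python3 -m crank '[[[-1,-0.002,0,-0.003,0],[-1,-0.003,0,-0.008,0],[-1,-0.010,0,-0.016,0],[-1,-0.025,0,-0.030,0],[-1,-0.045,0,-0.050,0],[-1,-0.065,0,-0.075,0],[-1,-0.075,0,-0.105,0],[-1,-0.080,0,-0.135,0]]]'; python3 -m crank '[[[-1,0,0,0,0],[-1,0,0,0,0],[-1,0,0,0,0],[-1,0,0,0,0],[-1,0,0,0,0],[-1,0,0,0,0],[-1,0,0,0,0],[-1,0,0,0,0]]]'; python3 rel.py; python3 - <<'E'
from bench import *
from h import *
f=grab_frame("side");cv2.imwrite("pics/side3.png",cv2.resize(f["image"][140:320,200:420],None,fx=3,fy=3,interpolation=cv2.INTER_CUBIC))
P=cloud(f);d=P[...,:2]-[608.5,65.5];n=np.array([-np.cos(.13),-np.sin(.13)])
s=d@n;t=d@np.array([n[1],-n[0]])
for lo in range(-60,120,15):
    m=(s>lo)&(s<lo+15)&(abs(t)<15)&(P[...,2]>80)&(P[...,2]<160);print(lo+7,m.sum(),np.round(np.median(P[m][:,2]),1) if m.any() else "")
E
```

```text
time_s: 5.17
position: [430.7, 40.9, 257.9]
tool_rot: [-0.0, 0.998, 0.066, -0.0]
contact_force: [0.4, -0.2, -0.6]
grip_width: -0.0
grip_force: 0.0
time_s: 5.83
position: [432.7, 40.9, 255.7]
tool_rot: [-0.0, 0.998, 0.066, -0.001]
contact_force: [-0.8, 0.5, -0.1]
grip_width: -0.0
grip_force: 0.0
t 5.8333 tip [432.7  40.9 230.7] x yaw 7.6 F [-0.8   0.51 -0.13] z [-0.001  0.    -1.   ] w -0.0002760397736246805
r 177.5 ang 8.0 h 126.7
-53 33 116.6
-38 33 121.2
-23 33 124.6
-8 41 129.2
7 46 131.9
22 64 133.1
37 62 135.3
52 102 99.5
67 79 137.8
82 62 101.0
97 48 100.4
112 54 100.1
```

View pics/side3.png

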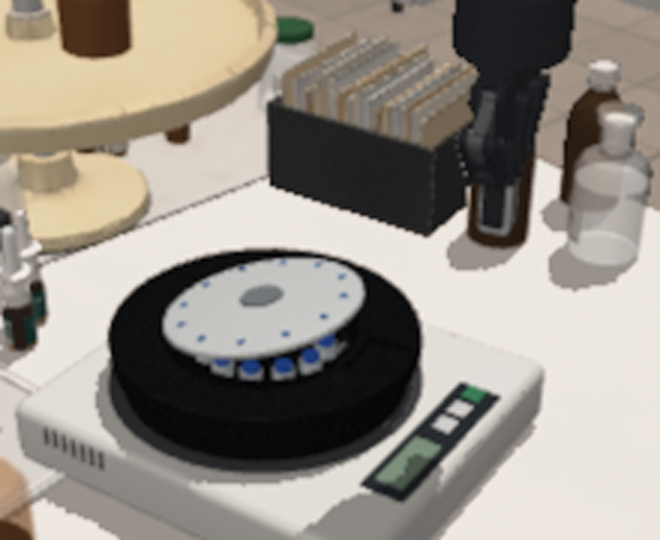

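The cover stands ajar with its edge about 30 mm up. The notch floor is back at 100 mm, and the hand is clear.

```bash
python3 -c "from bench import hand_in; print(hand_in())"
```

```text
the job is handed in; nothing more can be done
None
```

I pressed the catch in its notch, about 8° from the front towards -y. The cover sprang ajar with its edge about 30 mm up and the catch sprang back; the hand is clear, nothing round the machine was touched, and the job is handed in (no verdict was returned).

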